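# Check the trolley brake lever against its stop

## Robot

A 6-joint arm with a two-finger parallel gripper is mounted at the origin on a cart in front of the work surface, level with it; the furniture and walls round the work are solid. World frame = base frame: x ahead of the robot, y to its left, z up, the work surface at z = 0. Lengths are in mm, angles in rad, forces in N, time in s.
With the tool pointing down it reaches from about 275 to 750 mm from the base axis. Payload 10.2 kg.
Tool frame: the origin (TCP) lies midway between the tips of the shut fingers; the grasp point (between the pads) lies 19 mm behind it (ctrl.grasp_offset is the distance from the TCP to the grasp point, in mm); z points along the fingers, y is the line along which they close (so a half turn about z gives the same grasp; the last joint's range is limited). The gripper opens to 85 mm and grips with 20 to 120 N. Pads are 22 mm wide; open, the fingers measure 114 mm over their backs; the gripper's body (76 mm by 85 mm) begins 54 mm behind the grasp point. The pads swing forward as they close: fully open they stand 13 mm farther back than shut.
Start: joints at [1.096, 0.313, 1.498, -0, 1.331, -0.223], TCP at [130.815, 508.447, 231.294] pointing down, gripper open.
Joint ranges: [-2.94, 2.94], [-0.97, 2.17], [0.19, 2.56], [-1.23, 4.37], [0.02, 3.11], [-2.88, 2.88]. Speed limits (rad/s): [2.39, 2.39, 3.01, 3.14, 3.14, 3.14].

## Interface

Orientations are given as a unit quaternion [w, x, y, z].
In Python, from rig import ctrl, viewer, models gives the robot as it stands. The module is installed in compiled form; this text tells all that it offers.
- The arm moves only by the shell command python3 -m pendant 'ROWS' [OPENING] [FORCE]. ROWS is text: rows parted by semicolons, each of 4 numbers parted by spaces: the shift along the tool's x, y, z in m, then the turn about the tool's z in rad. In form: x y z yaw; .... A call has 1 to 10 rows; each row shifts and turns the commanded pose from where the row before left it, along the tool's axes as they then stand; what a row does not reach is not made up. A row lasts 1/8 s, in which the tool goes at most 62.5 mm and 10.7 degrees, less where a joint would pass 70% of its speed; a pose out of reach is approached as far as the arm can. A call is refused whole if a number of a shift passes 0.0625 or a number of a turn 0.188, either way. A call with a gripper value outside its range is refused whole. OPENING is the opening, from 0 (shut) to 1 (fully open), set as the call begins (- or left out, the last holds). The fingers move at their own pace and stop on an object; FORCE is the grip in N (left out, the last holds). Time passes only in rows, so rows that do not move let the fingers close. It gives the time, the measured TCP pose, the force, the opening and the grip force at its end, in the units of the state.
- ctrl.sense(): the state, without advancing time (a new reading comes with each control period).
- viewer.capture(name): name is "scene" or "side" or "wrist"; returns a dict with "color" (400x640x3 uint8, red, green, blue), "vertical_fov" (degrees; the focal length in pixels is half the picture's height over the tangent of half this angle, whatever the lens; pixels are square), "cx", "cy" (the principal point, pixels), "pose" (4x4, takes a point from camera to world coordinates). Camera axes: x right, y down, z forward; pixel columns grow to the right and rows downward; lengths in mm; the calibration is good to about 2 mm. The wrist camera is an equidistant fisheye: a pixel r from the principal point sees the ray r / f radians off the axis. A picture is of the moment at which its call begins. There is no depth.
- ctrl.finish_job(): hands the job in; it is judged then, once.
Trained networks look in the newest picture that a camera, given by its name, has taken for a name from the list of things; names that differ only in an ending like _2 or _b are one class to them, and where a whole thing is asked for, a point or a joint stands for the part that bears it (a point fixed in the world has none). Each returns a list of dicts, best first, with "p" (0 to 1); they miss things now and then, are a little off and sometimes report something else, mostly with a low value. They report only what shows in the picture. A call takes as long as a camera call. They do not tell look-alikes from the thing itself.
- models.boxes_of(camera, query): "at" ([x, y, z] in mm, in world coordinates, good to about 4 mm: the middle of the surface that is visible of it).
The state is a dict: "time_s": time; "joints": joint angles; "dq": joint speeds; "tau": joint torques, N m; "eef_pos": TCP position; "ee_rot": TCP orientation; "force": force on the tool from outside, world axes, zero at the start; "wrist_torque": the same for the moment, N m; "grip_width": opening from 0.0 (shut) to 1.0 (fully open); "grip_force": force on a finger pad.
Only numpy, scipy, OpenCV 4.12 (cv2) and the standard library are available. Lean on these libraries where they do the work, as an engineer would, in place of code of your own. Each camera call takes 0.05 s, during which the arm holds its last target. There are 200 camera calls.

## Task

Two trolley push-handles stand on service stands; test the brake of the one with the long lever. With the outside of your fingers press the long lever in until it comes up firmly against its stop screw, keep it there for a second, take your fingers off so that it springs right back out, then press it in to the stop again and finish while still holding it there, so that the gap left to the bar can be measured. Do not take the lever between the fingers, do not force it, and leave the bar, the short-lever handle and the loose things around alone.

Things in the scene. Friction and masses are not known exactly. Their poses are not given: they have to be found in the camera images.
- brake_stand: Service stand of the LONG-lever handle, fixed; it may be left or right of the other. Grey base 110 x 150 mm, post at y = +50 mm, highest part 148 mm above the worktop. Origin: centre of the base's underside; z up, y along the bar, -x roughly towards the robot, where the lever lies, pivoted on a vertical pin at (-42, +50, 130) mm. Pressing in moves its free end to +x.
- brake_bar: The metal bar (22 mm across, 180 mm long) of this handle with its black ribbed rubber grip (30 mm across) from y = -6 to -94 mm. Origin on the bar's axis, 130 mm above the stand's origin, axes as the stand's. Not to be touched.
- brake_lever: The long lever: a metal bar 9 mm thick, 13 to 16 mm high, 125 mm from pivot to the centre of its 15 mm ball end. Origin on the pivot; it runs along its own -y; its own -x is the outer face, to be pressed on; z up; it is level, 130 mm above the worktop.
- brake_press (a point): Point on the outer face of the long lever, 95 mm from the pivot, at mid height (130 mm above the worktop): a good place to press, at right angles to the face (along the lever's own +x). About 110 mm of clear air is below it.
- brake_angle (a joint): Angle of the long lever, rad: 0 fully out (0.2 rad off the bar's line), grows as it is pressed in. Sprung: at the press point 2.5 N to start, 4 to 5 N on reaching the stop, where it stops hard; 10 N there is firmly on the stop. The setting is unknown: it stops between 0.17 and 0.32 rad (16 to 30 mm travel at the press point), at least 5 mm short of the grip.
- brake_stop: Stop screw, 6 mm across, in the dark lug at the root of the bar, 45 mm from the pivot and at the lever's height; origin at the end that faces the inner side of the lever, pointing to the stand's -x. It sits tight and is never moved.
- short_stand: The other stand, the same in everything but its lever, which is 78 mm from pivot to ball end. To be left alone. Origin and axes as for brake_stand.
- short_angle (a joint): Angle of the short lever, rad: 0 fully out. It must stay out.
- amber_bottle: Loose brown reagent bottle with black cap, 52 mm across, 102 mm tall; origin at the centre of its underside. A bystander.
- steel_can: Loose round steel can with a lid, 68 mm across, 66 mm tall; origin at the centre of its underside. A bystander.
- tape: Loose roll of masking tape lying flat, 84 mm across, 19 mm high; origin at the centre of its underside. A bystander.
- short_bar: The bar and rubber grip of the short-lever handle, the same as brake_bar. Not to be touched.
Things that resemble listed ones, but are neither listed nor needed, are in the scene too. What is shaped like the brake_stand but orange is not meant.

How it is judged (in metres and radians):
On the way, in this order (a step that is already met when the one before it is completed fails the run):
1. the long lever is pressed by the fingers against its stop and kept there (contact force between brake_lever and brake_stop above 2 N and contact force between the fingers and brake_lever above 2 N), for 0.6 s.
2. the fingers are off the lever and it is fully out again (value of joint brake_angle below 0.03 rad and contact force between the fingers and brake_lever below 0.3 N), for 0.2 s.
At the end, for the whole second after the job is handed in: The fingers still push on the long lever (more than 2 N) and the lever bears on its stop screw with more than 2 N; the short lever is out (under 0.06 rad) and the bystanders are within 20 mm of where they stood (all of step 1 and value of joint short_angle below 0.06 rad and distance of each of amber_bottle, steel_can, tape from where it was at the start of the episode below 0.02 m); the arm keeps its last pose, push and grip.
It fails at once if the bar or grip of the long-lever handle is touched (contact force between any of the fingers, the arm and brake_bar above 1 N).
It fails at once if the lever is taken between the fingers or worked from its inner side (contact force between the fingers and brake_lever above 1 N and x of the grasp point in the frame of brake_lever above -0.004 m).
It fails at once if the lever is forced (more than 45 N) (contact force between any of the fingers, the arm and brake_lever above 45 N).
It fails at once if the short-lever handle is touched hard or its lever pressed (value of joint short_angle above 0.06 rad or contact force between any of the fingers, the arm and short_stand above 2 N or contact force between any of the fingers, the arm and short_bar above 2 N).
It fails at once if a bystander is moved or lifted (distance of any of amber_bottle, steel_can, tape from where it was at the start of the episode above 0.02 m).
It also fails if it takes over 54 s, if anything falls off the work surface, if the arm or the gripper's body presses on something with over 40 N, if the wrist force passes 120 N, or if a joint passes its speed limit or range.

## Working session

There is one attempt and no reset: what is moved stays moved. The work goes in short steps, Python scripts to look and compute and a shell command to move; the robot and the scene stay as the last step left them, time stands still between calls to the robot, and variables do not carry over. Pictures are saved under pics/ and viewed, at most 10 in all, crops included, and the job is handed in when it is done.

```bash
mkdir -p pics
python3 - <<'E'
from rig import ctrl, viewer, models
import cv2,numpy as np
s=ctrl.sense();print({k:np.round(s[k],3).tolist() for k in('time_s','eef_pos','ee_rot','force','grip_width')})
for c in("scene","side"):
    r=viewer.capture(c);cv2.imwrite(f"pics/{c}1.png",r["color"][:,:,::-1])
    print(c,r["vertical_fov"],r["cx"],r["cy"],np.round(r["pose"],3).tolist())
    for q in("brake_stand","brake_bar","brake_lever","brake_stop","brake_press","short_stand","short_bar","amber_bottle","steel_can","tape"):
        print(q,[(np.round(d["at"]).tolist(),round(d["p"],2)) for d in models.boxes_of(c,q)][:4])
E
```

```text
{'time_s': 0.0, 'eef_pos': [130.683, 508.201, 230.72], 'ee_rot': [-0.0, 0.126, 0.992, -0.001], 'force': [0.914, -0.049, 0.629], 'grip_width': 0.997}
scene 49.69346390374749 324.43473186911507 198.41272990181804 [[-0.997, 0.038, -0.062, 592.48], [0.073, 0.551, -0.831, 931.339], [0.003, -0.834, -0.552, 778.041], [0.0, 0.0, 0.0, 1.0]]
brake_stand [([620.0, -218.0, 12.0], 0.94)]
brake_bar [([617.0, -281.0, 142.0], 0.51)]
brake_lever [([343.0, 109.0, 140.0], 0.68), ([568.0, -262.0, 135.0], 0.58), ([591.0, 79.0, 140.0], 0.21)]
brake_stop []
brake_press []
short_stand [([581.0, 137.0, 12.0], 0.89)]
short_bar [([393.0, -414.0, 48.0], 0.7), ([590.0, 79.0, 143.0], 0.58)]
amber_bottle [([432.0, 323.0, 60.0], 0.88), ([591.0, 80.0, 140.0], 0.21)]
steel_can [([394.0, -413.0, 47.0], 0.88)]
tape [([390.0, -86.0, 18.0], 0.71)]
side 56.12557088362176 315.39801514545223 196.23413211674782 [[0.173, -0.642, 0.747, -328.143], [-0.985, -0.128, 0.118, -198.801], [0.02, -0.756, -0.654, 840.972], [0.0, 0.0, 0.0, 1.0]]
brake_stand [([603.0, -256.0, 11.0], 0.91), ([379.0, 120.0, 8.0], 0.82)]
brake_bar [([610.0, -298.0, 136.0], 0.74)]
brake_lever [([568.0, -273.0, 132.0], 0.71), ([338.0, 99.0, 134.0], 0.56)]
brake_stop []
brake_press [([342.0, 98.0, 133.0], 0.7), ([566.0, -273.0, 131.0], 0.56)]
short_stand [([577.0, 111.0, 9.0], 0.67), ([610.0, -293.0, 137.0], 0.28)]
short_bar [([579.0, 63.0, 137.0], 0.89), ([566.0, -275.0, 135.0], 0.55)]
amber_bottle [([416.0, 296.0, 60.0], 0.73)]
steel_can [([377.0, -435.0, 65.0], 0.85)]
tape [([379.0, -93.0, 18.0], 0.82)]
```

View pics/scene1.png

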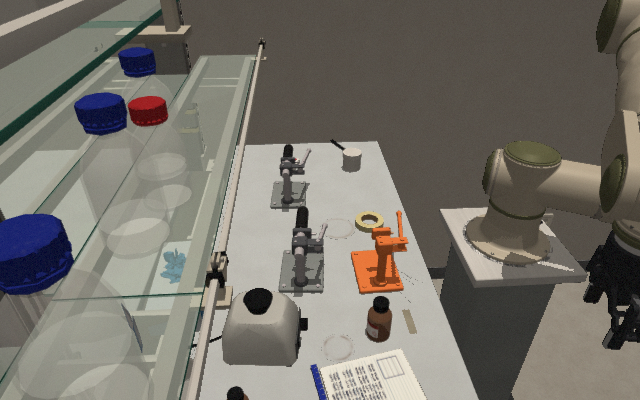

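View pics/side1.png

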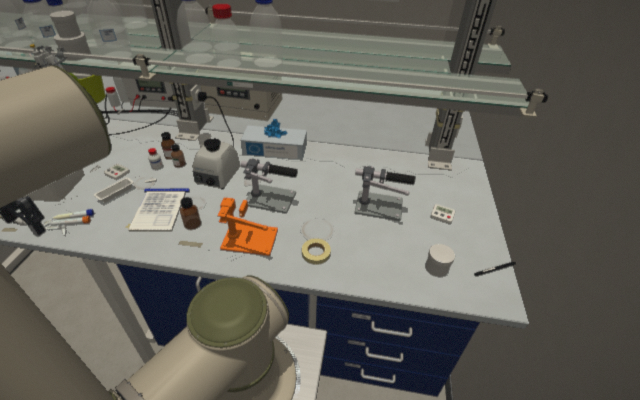

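Run:
```python
import cv2,numpy as np
a=cv2.imread("pics/side1.png")[150:230,230:430]
b=cv2.imread("pics/scene1.png")[135:300,250:350]
A=cv2.resize(a,None,fx=4,fy=4,interpolation=2)
cv2.imwrite("pics/side_crop.png",A)
cv2.imwrite("pics/scene_crop.png",cv2.resize(b[:80],None,fx=6,fy=6,interpolation=2))
```

```text
(no output)
```

View pics/side_crop.png

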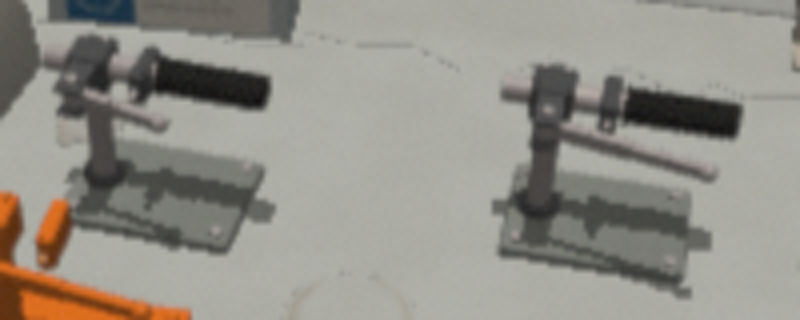

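View pics/scene_crop.png

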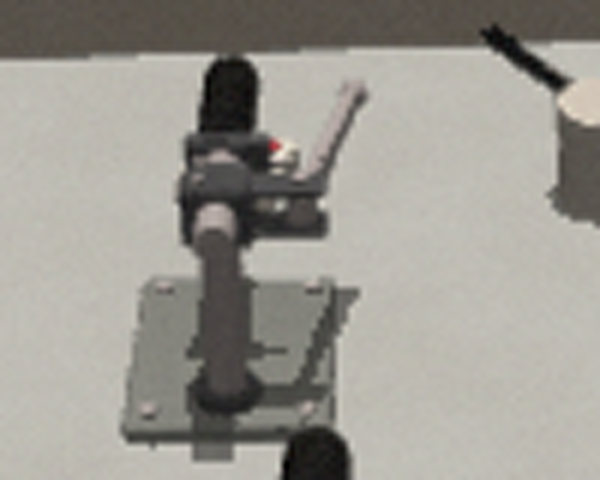

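The right-hand stand (side view, lever from about (367,182) to the ball at (408,193)) has the long lever. The left one (lever to (270,182)) is short, and the orange one is the decoy.

```bash
cat > h.py <<'E'
from rig import ctrl, viewer, models
import numpy as np
def onplane(r,u,v,z):
    f=200/np.tan(np.radians(r["vertical_fov"]/2)); P=np.array(r["pose"])
    d=P[:3,:3]@np.array([(u-r["cx"])/f,(v-r["cy"])/f,1.]); return np.round(P[:3,3]+d*(z-P[2,3])/d[2],1)
E
python3 - <<'E'
from h import *
r=viewer.capture("side")
for n,u,v,z in(("ball",408,193.3,133),("pivot",367,181.5,138),("griptip",415.5,180,130),("barend",356,171.5,130),("corner nearR",401,220,10),("farR",402.5,198,10),("nearL",355,213,10),("farL",359.5,193,10)):print(n,onplane(r,u,v,z))
r=viewer.capture("scene")
for n,u,v,z in(("ball",309.5,150,133),("bar end near",285.5,172.5,130),("griptip",288,146,138),("c -y+x",274.7,182,10),("c -y-x",305.5,182,10),("c+y+x",270.8,208,10),("c+y-x",305.8,208,10)):print(n,onplane(r,u,v,z))
E
```

```text
ball [ 546.9 -335.7  133. ]
pivot [ 572.5 -213.2  138. ]
griptip [ 619.7 -359.8  130. ]
barend [ 626.5 -175.7  130. ]
corner nearR [ 560.9 -335.9   10. ]
farR [ 670.1 -340.7   10. ]
nearL [ 564.9 -189.    10. ]
farL [ 667.7 -194.9   10. ]
ball [ 547.9 -327.2  133. ]
bar end near [ 625.6 -191.6  130. ]
griptip [ 617.4 -350.8  138. ]
c -y+x [ 668.3 -337.4   10. ]
c -y-x [ 563.5 -330.2   10. ]
c+y+x [ 676.8 -182.1   10. ]
c+y-x [ 568.2 -174.6   10. ]
```

```bash
python3 -m pendant '-0.031 -0.038 0 0;-0.031 -0.038 0 0;-0.031 -0.038 0 0;-0.031 -0.038 0 0;-0.031 -0.038 0 0;-0.031 -0.038 0 0;-0.031 -0.038 0 0;-0.031 -0.038 0 0;-0.031 -0.038 0 0;-0.031 -0.038 0 0' 0 20
```

```text
time_s: 2.45
eef_pos: [336.8, 61.6, 231.6]
ee_rot: [0.001, 0.126, 0.992, 0.0]
force: [2.0, 0.7, 0.4]
grip_width: -0.001
grip_force: 0.0
```

```bash
python3 -m pendant '-0.035 -0.043 0 0;-0.035 -0.043 0 0;-0.035 -0.043 0 0;-0.035 -0.043 0 0;-0.035 -0.043 0 0;-0.035 -0.043 0 0;-0.035 -0.043 0 0;0 0 0 -0.15;0 0 0 0;0 0 0 0'
python3 - <<'E'
from h import *
import cv2
r=viewer.capture("wrist");cv2.imwrite("pics/w1.png",r["color"][:,:,::-1])
for q in("brake_stand","brake_bar","brake_lever","brake_press","brake_stop"):
    print(q,[(np.round(d["at"]).tolist(),round(d["p"],2)) for d in models.boxes_of("wrist",q)][:3])
np.savez("w1.npz",pose=r["pose"],fov=r["vertical_fov"],c=[r["cx"],r["cy"]])
E
```

```text
time_s: 3.7
eef_pos: [498.6, -288.9, 231.6]
ee_rot: [0.0, 0.052, 0.999, -0.0]
force: [0.0, 0.3, 0.4]
grip_width: -0.002
grip_force: 0.0
brake_stand [([396.0, 100.0, 11.0], 0.87), ([584.0, -241.0, 13.0], 0.75)]
brake_bar [([619.0, -186.0, 138.0], 0.65)]
brake_lever [([572.0, -254.0, 136.0], 0.91), ([341.0, 59.0, 135.0], 0.82)]
brake_press [([573.0, -252.0, 133.0], 0.92), ([345.0, 61.0, 132.0], 0.91)]
brake_stop []
```

View pics/w1.png

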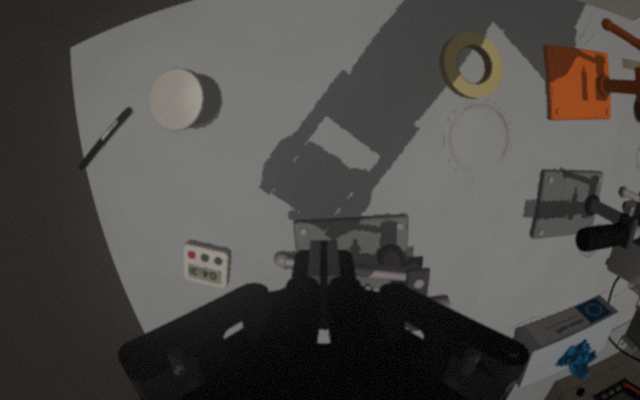

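The wrist view shows the ball end at (283,259), the pivot near (417,275) and the shut fingertips at (320,245). I'll back-project these through the fisheye model.

Run:
```python
import numpy as np
w=np.load("w1.npz");f=200/np.tan(np.radians(w["fov"]/2));P=w["pose"]
for n,u,v,z in(("ball",283,259,133),("lever out edge",380,264,134),("pivot",417,275,138),("base nearL",295,220,10),("nearR",408,214,10)):
    a=np.array([u,v])-w["c"];r=np.hypot(*a);t=r/f
    d=P[:3,:3]@np.r_[a/r*np.sin(t),np.cos(t)];print(n,np.round(P[:3,3]+d*(z-P[2,3])/d[2],1))
```

```text
ball [ 551.6 -330.   133. ]
lever out edge [ 565.5 -244.2  134. ]
pivot [ 580.  -210.2  138. ]
base nearL [ 563.2 -331.2   10. ]
nearR [ 570.6 -186.2   10. ]
```

```bash
python3 -m pendant '0 -0.005 0.04 0;0 0 0.04 0;0 0 0.037 0;-0.015 0 0 0;-0.01 0 0 0;0 0 0 0;0 0 0 0'
```

```text
time_s: 4.88
eef_pos: [522.9, -296.9, 114.7]
ee_rot: [0.0, 0.051, 0.999, -0.0]
force: [1.1, -0.6, 0.7]
grip_width: -0.003
grip_force: 0.0
```

Now a gentle advance, 4 mm per row and towards contact.

```bash
python3 -m pendant '-0.004 0 0 0;-0.004 0 0 0;-0.004 0 0 0;-0.004 0 0 0;-0.004 0 0 0;0 0 0 0;0 0 0 0'; python3 -m pendant '-0.003 0 0 0;-0.003 0 0 0;-0.003 0 0 0;0 0 0 0;0 0 0 0'
```

```text
time_s: 5.75
eef_pos: [542.8, -298.9, 114.3]
ee_rot: [-0.0, 0.051, 0.999, 0.0]
force: [-0.0, 0.2, -0.8]
grip_width: -0.001
grip_force: 0.0
time_s: 6.38
eef_pos: [551.7, -299.9, 114.3]
ee_rot: [-0.0, 0.051, 0.999, -0.0]
force: [-3.5, -1.6, -0.1]
grip_width: -0.0
grip_force: 1.5
```

```bash
python3 -m pendant '-0.002 0 0 0;-0.002 0 0 0;0 0 0 0;0 0 0 0'; python3 -m pendant '-0.002 0 0 0;-0.002 0 0 0;0 0 0 0;0 0 0 0';  python3 -m pendant '-0.001 0 0 0;-0.001 0 0 0;0 0 0 0;0 0 0 0' | grep -E 'pos|^force'
```

```text
time_s: 6.88
eef_pos: [555.8, -300.3, 114.3]
ee_rot: [-0.0, 0.051, 0.999, -0.0]
force: [-4.2, -2.6, -0.7]
grip_width: -0.003
grip_force: 1.7
time_s: 7.38
eef_pos: [559.8, -300.7, 114.3]
ee_rot: [-0.0, 0.051, 0.999, -0.0]
force: [-3.6, -2.9, -0.0]
grip_width: 0.003
grip_force: 2.0
eef_pos: [561.7, -300.9, 114.3]
force: [-4.2, -2.5, 0.3]
```

```bash
for i in 1; do python3 -m pendant '-0.001 0 0 0;-0.001 0 0 0;0 0 0 0;0 0 0 0'| grep -E 'pos|^force'; done;  python3 -m pendant '-0.001 0 0 0;-0.001 0 0 0;0 0 0 0;0 0 0 0' | grep -E 'pos|^force'
```

```text
eef_pos: [563.7, -301.1, 114.3]
force: [-5.5, -2.0, 0.9]
eef_pos: [565.6, -301.3, 114.3]
force: [-4.8, -1.2, 0.9]
```

Run:
```python
from h import *
import cv2
r=viewer.capture("side");cv2.imwrite("pics/s2.png",cv2.resize(r["color"][130:250,330:470,::-1],None,fx=5,fy=5,interpolation=2))
```

```text
(no output)
```

View pics/s2.png

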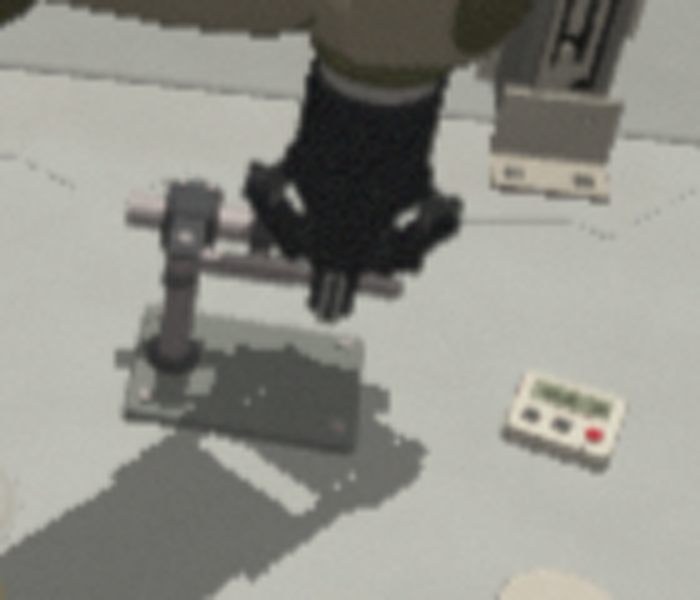

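The fingers' outside rests on the lever's outer face near (330,290) in the crop, clear of the bar. I keep pressing.

```bash
python3 -m pendant '-0.001 0 0 0;-0.001 0 0 0;0 0 0 0;0 0 0 0'| grep -E 'pos|^force'
```

```text
eef_pos: [567.6, -301.5, 114.3]
force: [-5.3, -2.5, 0.1]
```

```bash
python3 -m pendant '-0.001 0 0 0;-0.001 0 0 0;0 0 0 0;0 0 0 0'| grep -E 'pos|^force'
```

```text
eef_pos: [569.5, -301.5, 114.2]
force: [-5.2, -1.3, 0.3]
```

```bash
python3 -m pendant '-0.001 0 0 0;-0.001 0 0 0;0 0 0 0;0 0 0 0'| grep -E 'pos|^force'
```

```text
eef_pos: [570.8, -301.6, 114.2]
force: [-9.9, -0.1, 2.7]
```

```bash
python3 -m pendant '-0.001 0 0 0;0 0 0 0;0 0 0 0'| grep -E 'pos|^force'
```

```text
eef_pos: [571.2, -301.7, 114.2]
force: [-12.5, -0.5, 4.3]
```

The force rise marks the stop. I hold it there with slightly more push.

```bash
python3 -m pendant '-0.0005 0 0 0;0 0 0 0;0 0 0 0;0 0 0 0;0 0 0 0;0 0 0 0;0 0 0 0;0 0 0 0;0 0 0 0;0 0 0 0'| grep -E 'pos|^force|time'
```

```text
time_s: 12.05
eef_pos: [571.5, -301.7, 114.1]
force: [-14.9, 0.6, 4.2]
```

```bash
python3 -m pendant '0.008 0 0 0;0.01 0 0 0;0.01 0 0 0;0.01 0 0 0;0.01 0 0 0;0 0 0 0;0 0 0 0;0 0 0 0;0 0 0 0;0 0 0 0'| grep -E 'pos|^force|time'
```

```text
time_s: 13.3
eef_pos: [525.6, -297.1, 114.2]
force: [-0.4, -0.1, 0.4]
```

```bash
python3 -m pendant '0 0 0 0;0 0 0 0'| grep -E '^force|time'
python3 - <<'E'
from h import *
import cv2
r=viewer.capture("side");cv2.imwrite("pics/s3.png",cv2.resize(r["color"][130:250,330:470,::-1],None,fx=5,fy=5,interpolation=2))
E
```

```text
time_s: 13.55
force: [0.6, 0.1, -0.3]
```

View pics/s3.png

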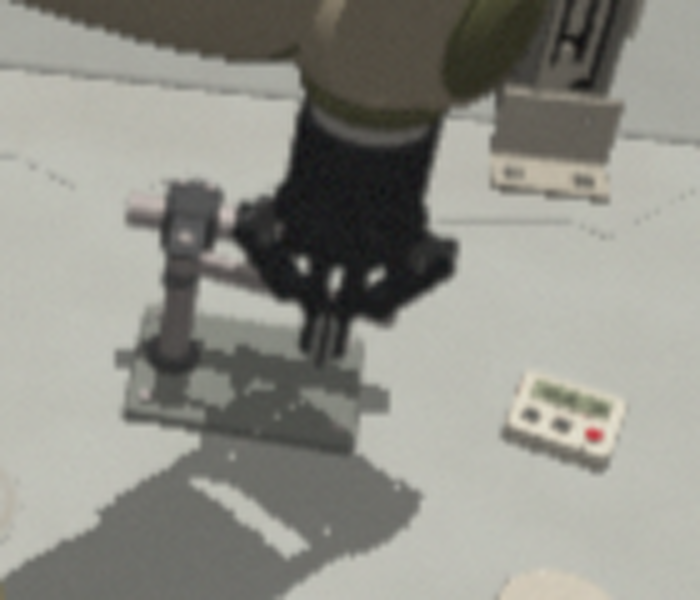

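The fingers are off and the lever lies sloped outwards again, from (200,260) to (270,285) in the crop, with the force at zero. I press a second time, ending at the same commanded depth.

```bash
python3 -m pendant '-0.005 0 0 0;-0.005 0 0 0;-0.005 0 0 0;-0.004 0 0 0;-0.004 0 0 0;-0.004 0 0 0;-0.004 0 0 0;-0.004 0 0 0;-0.004 0 0 0;-0.003 0 0 0'| grep -E 'pos|^force|time'
```

```text
time_s: 14.85
eef_pos: [567.3, -301.6, 114.2]
force: [-5.0, -1.8, 0.4]
```

```bash
python3 -m pendant '-0.002 0 0 0;-0.001 0 0 0;-0.001 0 0 0;-0.001 0 0 0;-0.001 0 0 0;0 0 0 0;0 0 0 0;0 0 0 0'| grep -E 'pos|^force|time'
```

```text
time_s: 15.85
eef_pos: [571.5, -301.8, 114.1]
force: [-14.1, -0.5, 5.0]
```

```bash
python3 -m pendant '0 0 0 0;0 0 0 0;0 0 0 0;0 0 0 0;0 0 0 0;0 0 0 0;0 0 0 0;0 0 0 0'| grep -E 'pos|^force|time' && python3 -c "
from rig import ctrl;print(ctrl.finish_job())"
```

```text
time_s: 16.85
eef_pos: [571.5, -301.8, 114.1]
force: [-14.7, -1.2, 4.3]
the job is handed in; nothing more can be done
None
```

I pressed the long lever to its stop and held it there for over a second. I let it spring back out, then pressed it in again and handed the job in while still holding it there at about 14 N. The hand-in returned no verdict.

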